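Re-clamp the sliding end stop of a remote dock

TASK

The remote is loose in its white dock. Loosen the brass thumb screw on the steel collar, slide the collar along its rod until its sprung rubber pad holds the remote gently but firmly against the grey end stop at the other end of the tray (about 5 to 6 newtons of squeeze, never more than 15), then tighten the screw again so that the collar stays put, let go, and leave everything else on the shelf as it is.

Things in the scene. Friction and masses are not known exactly. Their poses are not given: they have to be found in the camera images.
- dock: White plastic dock fixed to the shelf: base 125 x 356 x 12 mm (own x -50 to +75, y -190 to +166 mm), end blocks 46 mm high. Origin on the shelf, z up. The remote's tray runs along y at x = 0; the collar's 12 mm rod runs along y at x = +50, 32 mm up. A grey fixed end stop at the tray's -y end has its inner face anywhere from y = -150 to -122 mm, not measured: find it by feel.
- remote: Matte black remote, 46 x 150 x 18 mm, 0.1 to 0.2 kg, lying loose in the tray on the 12 mm base, its length along the dock's y. Origin at the centre of its underside. The pad pushes its +y end face, 75 mm from the origin. It starts 0 to 35 mm clear of the grey end stop and slides home against it with 0.4 to 1.5 N.
- collar (a joint): Place of the steel collar (34 mm diameter, 18 mm wide) along the rod, m: 0 outermost (its centre at dock y = +115 mm), growing as it slides towards the remote (dock -y), at most 0.097. Screw loose: it slides with 1 to 3 N of friction; screw tight: more than 8 N to shift it.
- screw (a joint): Angle of the brass thumb screw, rad: 0 is hard tight, growing counter-clockwise seen from above, which loosens (stop at 1.9). Starts tight, 0 to 0.2. Above 1.0 it no longer grips the rod at all; below 0.35 it grips well. Turns with 0.1 to 0.15 Nm.
- screw_head (a point): Centre of the screw's knurled brass head, an upright cylinder 28 mm in diameter, 20 mm high, 63 mm above the shelf (up to 3.5 mm higher when loosened), on top of the collar (whose top is 14 mm below this point). Can be gripped from above at any yaw; it travels with the collar, so the collar can be slid by holding it.
- pad: Black rubber pad, 36 x 8 x 14 mm, on the collar's arm above the tray. Origin at the centre of its front face, which looks towards dock -y, at the remote's end face; unloaded it lies 50 mm to the dock's -x and 24 mm to its -y of the screw's axis. It is sprung: it yields 1 mm for every 3 N, up to 9 mm.
- coaster: Stainless steel coaster, disc 96 mm diameter, 5 mm thick, lying loose; origin at the centre of its underside. Leave it alone.
- dice_cup: Glass dice cup, 76 mm diameter, 85 mm high, standing loose; origin under its centre. Leave it alone.
- mug: Blue ceramic mug, 80 mm diameter, 90 mm high, with a handle; origin under its centre. Leave it alone.
- opener: Yellow plastic bottle cap opener, 115 mm long, 8 mm thick, lying loose; origin on its underside near the middle. Leave it alone.
- die_a: White die, 16 mm; origin under its centre. Leave it alone.
- die_b: White die, 16 mm; origin under its centre. Leave it alone.
- book: Blue paperback, 130 x 190 x 22 mm, lying loose; origin under its centre. Leave it alone.
There are look-alikes about, which are no part of the job. What is meant by the remote is not blue or orange, and is the smaller of those in its own colour.

How it is judged:
By the outcome, as a careful person would: the job done as asked, in the order asked, and still so for the second after the job is handed in, with the robot touching nothing.
It also fails if it takes over 69 s, if anything falls off the work surface, if the arm or the gripper's body presses on something with over 40 N, if the wrist force passes 120 N, or if a joint passes its speed limit or range.

ROBOT

A 6-joint arm with a two-finger parallel gripper is mounted at the origin on the work surface. World frame = base frame: x ahead of the robot, y to its left, z up, the work surface at z = 0. Lengths are in mm, angles in rad, forces in N, time in s.
With the tool pointing down it reaches from about 275 to 1000 mm from the base axis. Payload 8.4 kg.
Tool frame: the origin (TCP) lies at the very end of the fingers, on their centre line; the grasp point (between the pads) lies 19 mm behind it; z points along the fingers, y is the line along which they close (so a half turn about z gives the same grasp; the last joint's range is limited). The gripper opens to 85 mm and grips with 20 to 120 N. Pads are 22 mm wide; open, the fingers measure 114 mm over their backs; the gripper's body (76 mm by 85 mm) begins 54 mm behind the grasp point. The pads swing forward as they close: fully open they stand 13 mm farther back than shut.
Start: joints at [-1.328, 0.353, 1.633, -0, 1.155, -0.002], TCP at [151.475, -606.369, 231.281] pointing down, gripper open.
Joint ranges: [-2.63, 2.63], [-0.92, 2.1], [0.06, 2.66], [-1.3, 4.44], [0, 2.69], [-3.02, 3.02]. Speed limits (rad/s): [2.22, 2.22, 2.79, 3.14, 3.14, 3.14].

INTERFACE

Orientations are given as [roll, pitch, yaw] about the fixed x, y, z axes, in that order (R = Rz(yaw) Ry(pitch) Rx(roll)).
In Python, from rig import sensors, grab_frame, camera_params, order gives the robot as it stands. The module is installed in compiled form; this text tells all that it offers.
- The arm moves only by the tool move_arm, never from a script. Its argument "motion" is a list of rows, each a list of 7 numbers: the turn, a rotation vector about the tool's x, y, z in a scale on which 1.0 is pi rad, then the shift along the tool's x, y, z in a scale on which 1.0 is 0.4 m, then the finger opening in m, from 0 to 0.0854. A call has 1 to 8 rows; each row is the pose to reach, as a shift and turn from the pose commanded when the call began, along the tool's axes at that moment; what a row does not reach only later rows make up. A row lasts 1/8 s, in which the tool goes at most 62.5 mm and 10.7 degrees, less where a joint would pass 70% of its speed; a pose out of reach is approached as far as the arm can. A shift or turn number past 1, either way, is cut back to 1. A call with a gripper value outside its range is refused whole. The fingers move at their own pace and stop on an object; "grip_force" is the grip in N (left out, the last holds). Time passes only in rows, so rows that repeat a pose let the fingers close. It gives the time, the measured TCP pose, the force, the opening and the grip force at its end, in the units of the state.
- sensors.sense(): the state, without advancing time (a new reading comes with each control period).
- grab_frame(name): name is "scene" or "top" or "wrist"; returns (picture, depth): 384x512x3 uint8, red, green, blue; 384x512 float32, mm along the optical axis (not along the pixel's ray), 0 where there is no reading.
- camera_params(name): a dict with "camera_matrix" (3x3 intrinsics, pixels), "world_from_camera" (4x4, takes a point from camera to world coordinates). Camera axes: x right, y down, z forward; pixel columns grow to the right and rows downward; lengths in mm; the calibration is good to about 2 mm. A picture is of the moment at which its call begins: read the wrist's pose just before it. camera_params takes no time and is no camera call; for the wrist camera it gives the pose at the moment of the call.
- order.sign_off(): hands the job in; it is judged then, once.
The state is a dict: "clock": time; "qpos": joint angles; "qvel": joint speeds; "joint_efforts": joint torques, N m; "eef_pos": TCP position; "tcp_rot": TCP orientation; "contact_force": force on the tool from outside, world axes, zero at the start; "wrist_torque": the same for the moment, N m; "opening": opening from 0.0 (shut) to 1.0 (fully open); "grasp_force": force on a finger pad.
Only numpy, scipy, OpenCV 4.12 (cv2) and the standard library are available. Lean on these libraries where they do the work, as an engineer would, in place of code of your own. Each camera call takes 0.05 s, during which the arm holds its last target. There are 200 camera calls.

## Working session

There is one attempt and no reset: what is moved stays moved. The work goes in short steps, Python scripts to look and compute and a tool call to move; the robot and the scene stay as the last step left them, time stands still between calls to the robot, and variables do not carry over. Pictures are saved under pics/ and viewed, at most 10 in all, crops included, and the job is handed in when it is done.

Besides the shell and the picture viewer there is one more tool, called after "Emit:" in YAML: its name, and indented under it one key for each argument. move_arm: Moves the arm, as the interface text tells. Its arguments: {"type":"object","properties":{"motion":{"type":"array","items":{"type":"array","items":{"type":"number"}}},"grip_force":{"type":"number"}},"required":["motion"]}

```bash
mkdir -p pics
python3 - <<'E'
from rig import sensors, grab_frame, camera_params
import cv2,numpy as np
for n in("scene","top"):
    p,d=grab_frame(n); cv2.imwrite(f"pics/{n}0.png",cv2.resize(p[:,:,::-1],(768,576))); np.savez(f"{n}0.npz",p=p,d=d,**camera_params(n))
print(sensors.sense())
E
```

```text
{'clock': 0.1, 'qpos': array([-1.32840209e+00,  3.53570038e-01,  1.63405405e+00,  3.72110018e-05,
        1.15521612e+00, -2.39295975e-03]), 'qvel': array([ 1.98419908e-05, -1.28054090e-03, -2.28746745e-03,  1.18896456e-04,
        8.58238682e-04,  1.13051775e-03]), 'joint_efforts': array([ 4.58450486e-04, -6.06357121e+01, -3.42820251e+01,  7.35179606e-05,
        3.94820992e-03,  1.32280555e-06]), 'eef_pos': array([ 151.38129088, -605.94774654,  230.64473528]), 'tcp_rot': array([-3.14034518e+00, -3.70101609e-05,  2.44772126e-01]), 'contact_force': array([ 0.53840569, -0.17636872, -0.2650455 ]), 'wrist_torque': array([-0.02081165, -0.01204539, -0.01188996]), 'grasp_force': 0.0, 'opening': 0.9996010799544447}
```

View pics/top0.png

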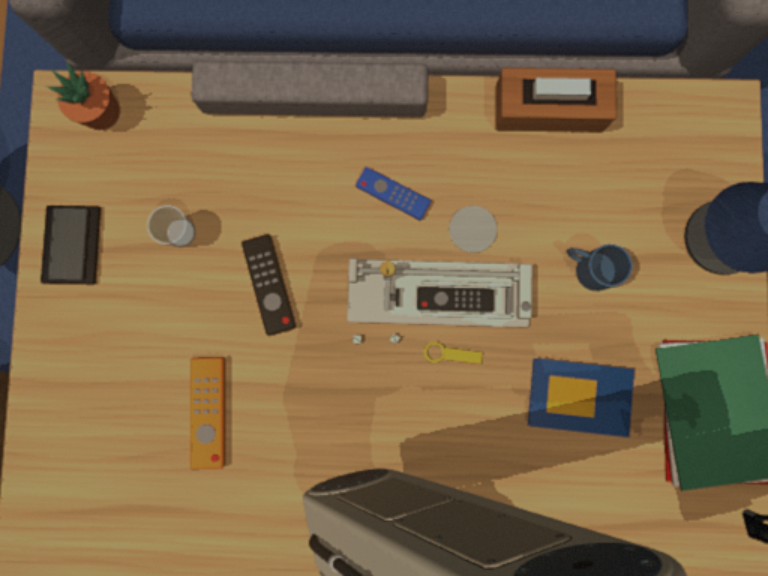

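View pics/scene0.png

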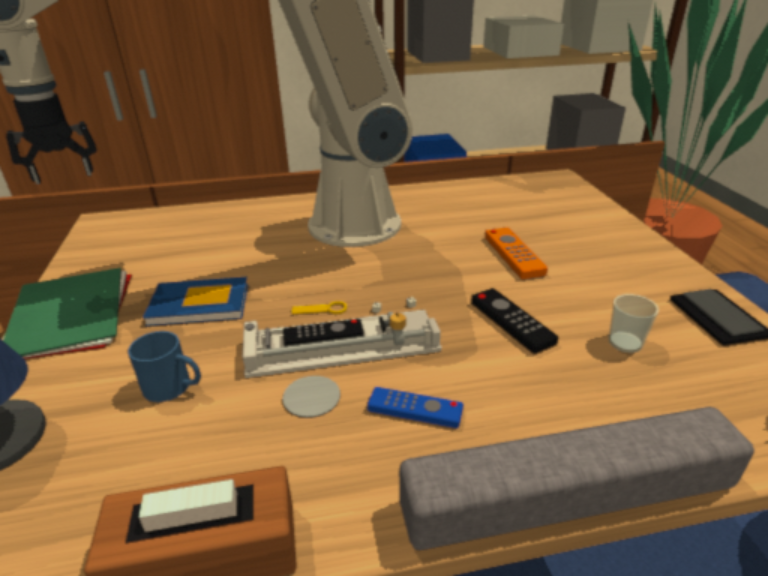

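The top view shows the dock spanning (348–535, 258–328), with the brass screw at about (388,268), the pad at about (397,297) and the remote at (418–494, 299). The grey stop is on the right, towards world -y. The scene view agrees, and it shows the dice, opener and coaster beside the dock.

```bash
cat > h.py <<'E'
import numpy as np,cv2
def world(d,K,T):
    v,u=np.indices(d.shape); 
    P=np.stack([(u-K[0,2])/K[0,0]*d,(v-K[1,2])/K[1,1]*d,d,np.ones_like(d)],-1)@T.T
    return P[...,:3]
E
python3 - <<'E'
from h import *
z=np.load("top0.npz");p,d,K,T=z["p"],z["d"],z["camera_matrix"],z["world_from_camera"]
print(K,T)
W=world(d,K,T)
hsv=cv2.cvtColor(p,cv2.COLOR_RGB2HSV)
r=np.s_[168:222,228:360]
# screw: 
sub=W[r];h=hsv[r]
m=(sub[...,2]>60)&(sub[...,2]<85)
ys,xs=np.nonzero(m);print("high pts",len(xs),np.c_[xs+228,ys+168,sub[m].round(0)][:40])
# white dock base outline
wh=((h[...,1]<70)&(h[...,2]>90)&(sub[...,2]>6)&(sub[...,2]<60)).astype(np.uint8)
pts=sub[wh>0][:,:2].astype(np.float32);print(cv2.minAreaRect(pts),len(pts))
m=(sub[...,2]>7)&(sub[...,2]<60)
pts=sub[m][:,:2].astype(np.float32);print(cv2.minAreaRect(pts),len(pts))
s=((h[...,0]>12)&(h[...,0]<28)&(h[...,1]>120)&(sub[...,2]>30));print("brass",s.sum(),sub[s].mean(0),sub[s].min(0),sub[s].max(0))
cv2.imwrite("pics/c0.png",cv2.resize(p[160:230,220:365,::-1],None,fx=5,fy=5,interpolation=cv2.INTER_CUBIC))
E
```

```text
[[428.95165972   0.         254.14270689]
 [  0.         428.95165972 192.24246449]
 [  0.           0.           1.        ]] [[ 2.29056674e-02 -9.94697528e-01  1.00260448e-01  3.74691121e+02]
 [-9.99536950e-01 -2.07763087e-02  2.22312793e-02 -1.61040564e+01]
 [-2.00303566e-02 -1.00723245e-01 -9.94712829e-01  1.27464091e+03]
 [ 0.00000000e+00  0.00000000e+00  0.00000000e+00  1.00000000e+00]]
high pts 87 [[257. 174. 548.   4.  74.]
 [258. 174. 547.   1.  76.]
 [259. 174. 548.  -2.  70.]
 [260. 174. 548.  -5.  71.]
 [256. 175. 545.   7.  73.]
 [257. 175. 545.   4.  71.]
 [258. 175. 545.   1.  72.]
 [259. 175. 545.  -2.  72.]
 [260. 175. 545.  -5.  75.]
 [261. 175. 545.  -8.  74.]
 [254. 176. 542.  12.  69.]
 [255. 176. 542.   9.  70.]
 [256. 176. 541.   6.  79.]
 [257. 176. 543.   4.  70.]
 [258. 176. 542.   1.  77.]
 [259. 176. 542.  -2.  75.]
 [260. 176. 542.  -5.  72.]
 [261. 176. 542.  -8.  73.]
 [262. 176. 542. -10.  74.]
 [254. 177. 539.  12.  74.]
 [255. 177. 539.   9.  73.]
 [256. 177. 539.   6.  74.]
 [257. 177. 540.   4.  69.]
 [258. 177. 540.   1.  71.]
 [259. 177. 540.  -2.  70.]
 [260. 177. 539.  -5.  74.]
 [261. 177. 539.  -8.  75.]
 [262. 177. 539. -10.  75.]
 [263. 177. 540. -13.  71.]
 [254. 178. 536.  12.  73.]
 [255. 178. 536.   9.  72.]
 [256. 178. 536.   6.  77.]
 [257. 178. 537.   4.  72.]
 [258. 178. 537.   1.  73.]
 [259. 178. 536.  -2.  78.]
 [260. 178. 537.  -5.  71.]
 [261. 178. 537.  -8.  74.]
 [262. 178. 537. -11.  74.]
 [263. 178. 537. -13.  71.]
 [254. 179. 533.  12.  77.]]
((496.7132263183594, -100.2005615234375), (355.0630798339844, 124.14945220947266), 89.478271484375) 4164
((490.7784423828125, -105.59538269042969), (365.9858093261719, 135.75038146972656), 89.54222106933594) 4935
brass 88 [516.32458965  -1.39023516 209.21572888] [374.69112149 -16.10405638  35.91866339] [ 548.38794758   15.79677236 1274.64091022]
```

View pics/c0.png

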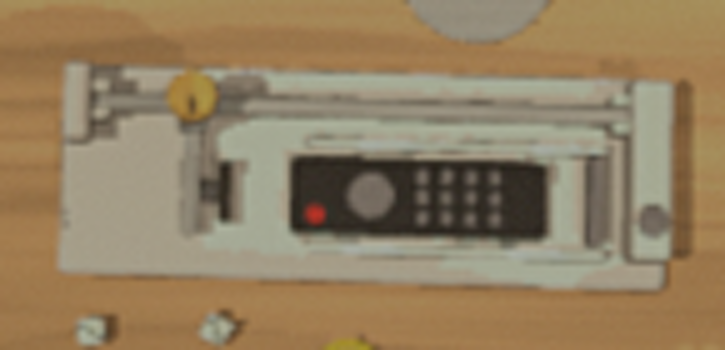

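The crop shows the dock lying almost straight along world y. The screw is at crop (193,97), i.e. pixel (258.6,179.4). The pad face is at crop x≈237, the remote spans x 292–548, and the stop is at x≈587–607.

```bash
cat >> h.py <<'E'
def at(u,v,z,K,T):
    r=T[:3,:3]@np.array([(u-K[0,2])/K[0,0],(v-K[1,2])/K[1,1],1]); return T[:3,3]+r*(z-T[2,3])/r[2]
E
python3 - <<'E'
from h import *
from rig import sensors
z=np.load("top0.npz");p,d,K,T=z["p"],z["d"],z["camera_matrix"],z["world_from_camera"]
W=world(d,K,T)[168:195,245:275]; m=(W[...,2]>60)&(W[...,2]<85); print(m.sum(),W[m].mean(0),np.percentile(W[m],[2,98],axis=0))
f=lambda x,y,h:print(at(220+x/5-.4,160+y/5-.4,h,K,T).round(1))
f(193,97,73);f(237,190,27);f(292,195,30);f(548,200,30);f(587,200,30)
f(95,103,38);f(625,115,38)
E
```

```text
87 [ 5.33829367e+02 -4.08420765e-01  7.25950078e+01] [[520.67681602 -13.4201803   65.09195358]
 [547.81581171  12.09834941  78.40079846]]
[5.336e+02 2.000e-01 7.300e+01]
[485.5 -26.1  27. ]
[483.  -58.1  30. ]
[ 483.2 -206.6   30. ]
[ 483.7 -229.1   30. ]
[533.6  57.5  38. ]
[ 532.8 -249.5   38. ]
```

Careful with the scale: shifts go in shares of 0.4 m and turns go in shares of pi rad. That gives: 0.345 m / 0.4 = 0.8625, -0.33 m / 0.4 = -0.825.

Emit:
move_arm:
  motion:
    - [0, 0, 0, 0.1083, -0.1033, 0, 0.0854]
    - [0, 0, 0, 0.2165, -0.2065, 0, 0.0854]
    - [0, 0, 0, 0.325, -0.31, 0, 0.0854]
    - [0, 0, 0, 0.4325, -0.4125, 0, 0.0854]
    - [0, 0, 0, 0.54, -0.515, 0, 0.0854]
    - [0, 0, 0, 0.6475, -0.62, 0, 0.0854]
    - [0, 0, 0, 0.755, -0.7225, 0, 0.0854]
    - [0, 0, 0, 0.8625, -0.825, 0, 0.0854]
  grip_force: 60

```text
clock: 1.1
eef_pos: [406.8, -200.8, 231.3]
tcp_rot: [3.141, -0.0, 0.245]
contact_force: [0.7, -0.3, 0.1]
opening: 1.002
grasp_force: 0.0
```

Converted, 0.1728 m / 0.4 = 0.432, -0.1653 m / 0.4 = -0.4133, 0.245 rad / 3.1416 = 0.078.

Emit:
move_arm:
  motion:
    - [0, 0, 0.0159, 0.1083, -0.1033, 0, 0.0854]
    - [0, 0, 0.0382, 0.2165, -0.2065, 0, 0.0854]
    - [0, 0, 0.0573, 0.325, -0.31, 0, 0.0854]
    - [0, 0, 0.078, 0.432, -0.4133, 0, 0.0854]
    - [0, 0, 0.078, 0.432, -0.4133, 0, 0.0854]
    - [0, 0, 0.078, 0.432, -0.4133, 0, 0.0854]

```text
clock: 1.85
eef_pos: [533.1, -0.4, 230.8]
tcp_rot: [3.141, 0.001, 0.001]
contact_force: [-0.1, 0.0, -0.2]
opening: 0.998
grasp_force: 0.0
```

Run:
```python
from rig import sensors, grab_frame, camera_params
import cv2,numpy as np
s=sensors.sense();c=camera_params("wrist")
p,d=grab_frame("wrist"); cv2.imwrite("pics/w0.png",cv2.resize(p[:,:,::-1],(768,576))); np.savez("w0.npz",p=p,d=d,**c)
print(s["eef_pos"],s["tcp_rot"],s["qpos"],c["world_from_camera"],s["contact_force"])
from h import *
K,T=c["camera_matrix"],c["world_from_camera"];W=world(d,K,T)
m=(W[...,2]>60)&(W[...,2]<85)&(abs(W[...,0]-534)<30)&(abs(W[...,1])<30)&(d>50); print(m.sum(),W[m].mean(0),np.percentile(W[m],[1,99],axis=0))
```

```text
[ 5.33138922e+02 -3.82719598e-01  2.30769246e+02] [3.14123680e+00 1.42645833e-03 1.27768683e-03] [-3.29845380e-03  2.11700113e-01  1.82892701e+00 -4.06120644e-04
  1.10239038e+00  1.56640354e+00] [[ 7.18050051e-04 -9.61229651e-01 -2.75748149e-01  6.02298909e+02]
 [-9.99999664e-01 -5.81234956e-04 -5.77880707e-04 -4.47380528e-01]
 [ 3.95201607e-04  2.75748472e-01 -9.61229746e-01  3.74016025e+02]
 [ 0.00000000e+00  0.00000000e+00  0.00000000e+00  1.00000000e+00]] [-0.1283857   0.01549829 -0.23657668]
630 [5.37279151e+02 3.69959031e-01 7.36635662e+01] [[522.44407813 -12.80259166  62.36757   ]
 [550.0701168   14.28423515  76.22648965]]
```

View pics/w0.png

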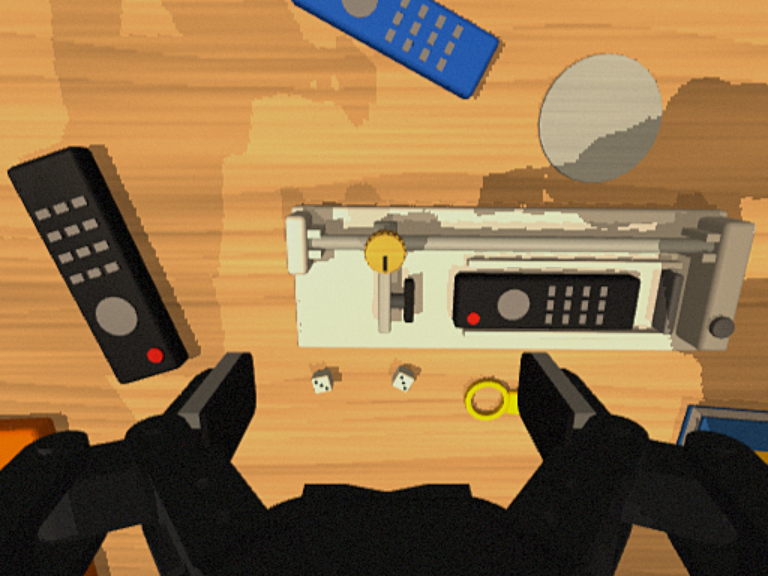

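The wrist view shows the screw head at (385,251) with its slot pointing towards the robot. The pad is at (409,300), and the rod runs straight along image x.

Run:
```python
from h import *
z=np.load("w0.npz");p,d,K,T=z["p"],z["d"],z["camera_matrix"],z["world_from_camera"]
h=cv2.cvtColor(p,cv2.COLOR_RGB2HSV)
W=world(d,K,T)
b=(abs(W[...,0]-534)<35)&(abs(W[...,1])<25)&(h[...,0]>14)&(h[...,0]<30)&(h[...,1]>120)&(W[...,2]>50)
print(b.sum(),W[b].mean(0))
t=b&(W[...,2]>70.5);v,u=np.nonzero(t)
(cx,cy),r=cv2.minEnclosingCircle(np.c_[u,v].astype(np.float32));print(cx,cy,r,np.median(W[t],axis=0),at(cx,cy,73,K,T),u.min(),u.max(),v.min(),v.max())
for (x,y) in ((320,242),(690,247)): print(at(x/1.5,y/1.5,38,K,T))
```

```text
1266 [542.0154303    0.619491   199.41243459]
262.1724853515625 300.29296875 146.4232635498047 [543.04368436   0.82925277 304.36852929] [375.72128515  -6.40334595  73.        ] 137 383 154 383
[536.48737751  50.14387816  38.        ]
[ 532.7572488  -234.88600483   38.        ]
```

Run:
```python
from h import *
z=np.load("w0.npz");p,d,K,T=z["p"],z["d"],z["camera_matrix"],z["world_from_camera"]
h=cv2.cvtColor(p,cv2.COLOR_RGB2HSV);h[:140]=0;h[190:]=0;h[:,:235]=0;h[:,280:]=0
W=world(d,K,T)
b=(h[...,0]>14)&(h[...,0]<30)&(h[...,1]>120)&(h[...,2]>100)&(W[...,2]>50)&(W[...,2]<80)
v,u=np.nonzero(b)
print(b.sum(),W[b].mean(0),np.percentile(W[b],[1,50,99],axis=0),u.min(),u.max(),v.min(),v.max())
c=(u.min()+u.max())/2
for vv in (v.min(),v.max(),(v.min()+v.max())/2): print(at(c,vv,73,K,T))
# dock white base outline
q=(W[...,2]>8)&(W[...,2]<16)&(d>50)&(abs(W[...,0]-490)<90)
print(cv2.minAreaRect(W[q][:,:2].astype(np.float32)))
```

```text
572 [5.36878553e+02 5.27241909e-01 7.41498486e+01] [[522.42553379 -12.65327401  68.7027296 ]
 [536.85972833   0.82613975  74.3713384 ]
 [549.8405534   14.30246188  76.19460864]] 243 270 154 181
[5.51003016e+02 3.17204795e-01 7.30000000e+01]
[5.22370722e+02 3.20589098e-01 7.30000000e+01]
[5.36870695e+02 3.18875219e-01 7.30000000e+01]
((482.83636474609375, -22.764984130859375), (508.4855041503906, 171.43357849121094), 87.56712341308594)
```

Converted, 0.18 m / 0.4 = 0.45, 0.002 m / 0.4 = 0.005.

Emit:
move_arm:
  motion:
    - [0, 0, 0, 0.0025, -0.0013, 0.1, 0.0854]
    - [0, 0, 0, 0.005, -0.0013, 0.2, 0.07]
    - [0, 0, 0, 0.005, -0.0013, 0.3, 0.06]
    - [0, 0, 0, 0.005, -0.0013, 0.375, 0.05]
    - [0, 0, 0, 0.005, -0.0013, 0.425, 0.05]
    - [0, 0, 0, 0.005, -0.0013, 0.4475, 0.05]
    - [0, 0, 0, 0.005, -0.0013, 0.45, 0.05]
    - [0, 0, 0, 0.005, -0.0013, 0.45, 0.05]
  grip_force: 20

```text
clock: 2.9
eef_pos: [536.3, -0.2, 52.1]
tcp_rot: [3.142, -0.001, -0.001]
contact_force: [0.4, -0.3, -0.2]
opening: 0.588
grasp_force: 0.0
```

Emit:
move_arm:
  motion:
    - [0, 0, 0, 0, 0, 0, 0.04]
    - [0, 0, 0, 0, 0, 0, 0.034]
    - [0, 0, 0, 0, 0, 0, 0.031]
    - [0, 0, 0, 0, 0, 0, 0.027]
    - [0, 0, 0, 0, 0, 0, 0.02]
    - [0, 0, 0, 0, 0, 0, 0.02]
  grip_force: 20

```text
clock: 3.65
eef_pos: [536.0, 0.5, 51.6]
tcp_rot: [-3.141, -0.0, -0.0]
contact_force: [-1.6, 4.0, 5.9]
opening: 0.316
grasp_force: 19.7
```

Converted, -0.0005 m / 0.4 = -0.0013.

Emit:
move_arm:
  motion:
    - [0, 0, 0, 0, -0.0013, 0, 0.02]
    - [0, 0, 0, 0, -0.0013, 0, 0.02]

```text
clock: 3.9
eef_pos: [536.0, 0.6, 51.6]
tcp_rot: [3.141, -0.0, -0.0]
contact_force: [-0.7, 1.0, 5.9]
opening: 0.32
grasp_force: 19.8
```

Emit:
move_arm:
  motion:
    - [0, 0, 0, 0, 0, 0, 0.045]
    - [0, 0, 0, 0, 0, 0, 0.045]
    - [0, 0, 0, 0, 0, 0, 0.05]

```text
clock: 4.28
eef_pos: [535.7, 0.6, 51.1]
tcp_rot: [3.142, 0.0, -0.0]
contact_force: [0.4, -0.6, 0.2]
opening: 0.587
grasp_force: 0.0
```

Converted, -0.0002 m / 0.4 = -0.0005, -1.44 rad / 3.1416 = -0.4584.

Emit:
move_arm:
  motion:
    - [0, 0, -0.0573, 0, -0.0005, 0, 0.05]
    - [0, 0, -0.1146, 0, -0.0005, 0, 0.05]
    - [0, 0, -0.1719, 0, -0.0005, 0, 0.05]
    - [0, 0, -0.2292, 0, -0.0005, 0, 0.05]
    - [0, 0, -0.2865, 0, -0.0005, 0, 0.05]
    - [0, 0, -0.3438, 0, -0.0005, 0, 0.05]
    - [0, 0, -0.4011, 0, -0.0005, 0, 0.05]
    - [0, 0, -0.4584, 0, -0.0005, 0, 0.05]

```text
clock: 5.28
eef_pos: [535.7, 0.8, 51.2]
tcp_rot: [-3.141, 0.0, 1.446]
contact_force: [0.3, 0.8, 0.1]
opening: 0.585
grasp_force: 0.0
```

Converted, -0.13 rad / 3.1416 = -0.0414.

Emit:
move_arm:
  motion:
    - [0, 0, -0.0414, 0, 0, 0, 0.04]
    - [0, 0, -0.0414, 0, 0, 0, 0.034]
    - [0, 0, -0.0414, 0, 0, 0, 0.031]
    - [0, 0, -0.0414, 0, 0, 0, 0.027]
    - [0, 0, -0.0414, 0, 0, 0, 0.02]
    - [0, 0, -0.0414, 0, 0, 0, 0.02]
  grip_force: 20

```text
clock: 6.02
eef_pos: [536.1, 0.9, 51.4]
tcp_rot: [3.141, 0.0, 1.569]
contact_force: [1.0, -0.2, 0.6]
opening: 0.32
grasp_force: 20.0
```

Converted, -0.0021 m / 0.4 = -0.0053, -0.0018 m / 0.4 = -0.0045, -1.16 rad / 3.1416 = -0.3692.

Emit:
move_arm:
  motion:
    - [0, 0, 0, 0, 0, 0, 0.02]
    - [0, 0, -0.0509, 0, 0, -0.0008, 0.02]
    - [0, 0, -0.105, 0, 0, -0.0015, 0.02]
    - [0, 0, -0.1592, 0, 0, -0.0023, 0.02]
    - [0, 0, -0.2101, 0, 0, -0.003, 0.02]
    - [0, 0, -0.2642, 0, 0, -0.0038, 0.02]
    - [0, 0, -0.3183, 0, 0, -0.0045, 0.02]
    - [0, 0, -0.3692, 0, 0, -0.0053, 0.02]
  grip_force: 50

```text
clock: 7.02
eef_pos: [535.9, 0.8, 53.0]
tcp_rot: [-3.142, 0.0, 2.735]
contact_force: [2.6, -1.5, -4.8]
opening: 0.303
grasp_force: 49.4
```

Converted, -0.0003 m / 0.4 = -0.0008, -0.16 rad / 3.1416 = -0.0509.

Emit:
move_arm:
  motion:
    - [0, 0, -0.0509, 0, 0, -0.0008, 0.02]
    - [0, 0, -0.0509, 0, 0, -0.0008, 0.02]

```text
clock: 7.28
eef_pos: [535.9, 0.7, 53.3]
tcp_rot: [-3.141, 0.0, 2.889]
contact_force: [3.3, -0.6, -6.4]
opening: 0.309
grasp_force: 49.4
```

Run:
```python
from rig import sensors, grab_frame, camera_params
import cv2,numpy as np
s=sensors.sense();print({k:np.round(s[k],3) for k in s})
p,d=grab_frame("wrist");cv2.imwrite("pics/w1.png",p[:,:,::-1])
```

```text
{'clock': np.float64(7.275), 'qpos': array([-1.000e-03,  4.570e-01,  1.957e+00, -0.000e+00,  7.280e-01,
       -1.319e+00]), 'qvel': array([-0.   , -0.001, -0.001, -0.   ,  0.003,  0.086]), 'joint_efforts': array([  0.466, -58.578, -21.886,   0.331,   1.145,  -1.256]), 'eef_pos': array([535.876,   0.729,  53.319]), 'tcp_rot': array([-3.141,  0.   ,  2.889]), 'contact_force': array([ 3.341, -0.601, -6.368]), 'wrist_torque': array([-0.236, -0.565,  0.087]), 'grasp_force': np.float64(49.428), 'opening': np.float64(0.309)}
```

View pics/w1.png

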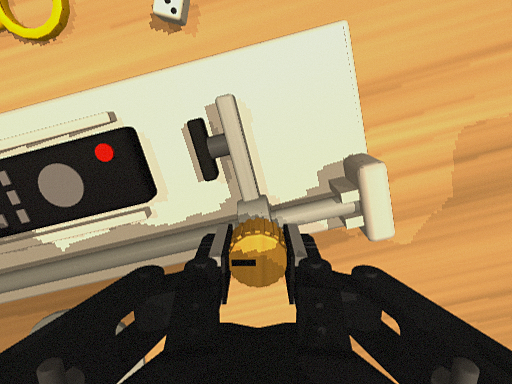

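The wrist view shows the head held between the pads at (258,255). The slot has turned about 75°, so the screw didn't slip and is now loose. Next I slide the collar towards -y.

Converted, -0.0271 m / 0.4 = -0.0678, -0.0026 m / 0.4 = -0.0065.

Emit:
move_arm:
  motion:
    - [0, 0, 0, -0.0023, -0.0085, 0.001, 0.02]
    - [0, 0, 0, -0.0043, -0.017, 0.002, 0.02]
    - [0, 0, 0, -0.0065, -0.0255, 0.002, 0.02]
    - [0, 0, 0, -0.0088, -0.034, 0.002, 0.02]
    - [0, 0, 0, -0.011, -0.0423, 0.002, 0.02]
    - [0, 0, 0, -0.013, -0.0508, 0.002, 0.02]
    - [0, 0, 0, -0.0153, -0.0593, 0.002, 0.02]
    - [0, 0, 0, -0.0175, -0.0678, 0.002, 0.02]

```text
clock: 8.32
eef_pos: [535.8, -27.4, 53.0]
tcp_rot: [-3.142, -0.0, 2.89]
contact_force: [0.7, 1.0, 3.4]
opening: 0.309
grasp_force: 50.4
```

Converted, -0.0029 m / 0.4 = -0.0073, -0.0019 m / 0.4 = -0.0048.

Emit:
move_arm:
  motion:
    - [0, 0, 0, -0.0005, -0.0025, 0, 0.02]
    - [0, 0, 0, -0.0013, -0.0048, 0, 0.02]
    - [0, 0, 0, -0.0018, -0.0073, 0, 0.02]

```text
clock: 8.7
eef_pos: [535.7, -30.1, 52.9]
tcp_rot: [3.142, -0.0, 2.89]
contact_force: [0.9, 1.5, 3.9]
opening: 0.311
grasp_force: 50.4
```

Converted, -0.0116 m / 0.4 = -0.029, -0.0097 m / 0.4 = -0.0243.

Emit:
move_arm:
  motion:
    - [0, 0, 0, -0.0013, -0.0048, 0, 0.02]
    - [0, 0, 0, -0.0025, -0.0098, 0, 0.02]
    - [0, 0, 0, -0.0038, -0.0145, 0, 0.02]
    - [0, 0, 0, -0.005, -0.0193, 0, 0.02]
    - [0, 0, 0, -0.0063, -0.0243, 0, 0.02]
    - [0, 0, 0, -0.0075, -0.029, 0, 0.02]

```text
clock: 9.45
eef_pos: [535.7, -42.2, 52.9]
tcp_rot: [-3.142, -0.0, 2.89]
contact_force: [-0.7, 1.9, 5.0]
opening: 0.309
grasp_force: 50.5
```

Run:
```python
from h import *
from rig import grab_frame, camera_params
c=camera_params("wrist");p,d=grab_frame("wrist");cv2.imwrite("pics/w2.png",p[:,:,::-1])
c=camera_params("top");q,d=grab_frame("top");np.savez("top1.npz",p=q,d=d,**c)
```

```text
(no output)
```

View pics/w2.png

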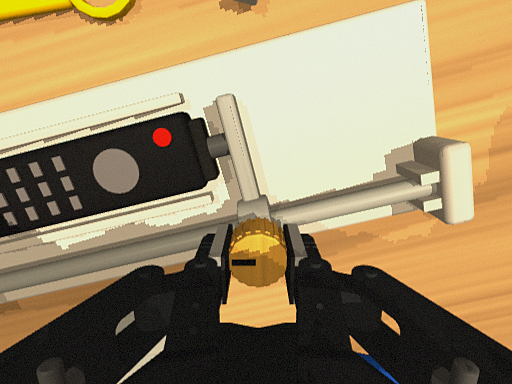

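The wrist view shows the pad, at (208,145), now touching the remote's end face.

Converted, -0.0077 m / 0.4 = -0.0193, -0.0068 m / 0.4 = -0.017.

Emit:
move_arm:
  motion:
    - [0, 0, 0, -0.0013, -0.0048, 0, 0.02]
    - [0, 0, 0, -0.0025, -0.0098, 0, 0.02]
    - [0, 0, 0, -0.0038, -0.0145, -0.001, 0.02]
    - [0, 0, 0, -0.0043, -0.017, -0.001, 0.02]
    - [0, 0, 0, -0.005, -0.0193, -0.001, 0.02]

```text
clock: 10.18
eef_pos: [535.6, -50.1, 53.1]
tcp_rot: [-3.142, -0.0, 2.89]
contact_force: [0.2, 3.3, 0.6]
opening: 0.308
grasp_force: 50.4
```

Converted, -0.00097 m / 0.4 = -0.0024, -0.00048 m / 0.4 = -0.0012.

Emit:
move_arm:
  motion:
    - [0, 0, 0, -0.0003, -0.0012, 0, 0.02]
    - [0, 0, 0, -0.0006, -0.0024, 0, 0.02]

```text
clock: 10.42
eef_pos: [535.6, -51.0, 53.1]
tcp_rot: [-3.142, -0.0, 2.89]
contact_force: [-0.0, 2.4, -0.3]
opening: 0.308
grasp_force: 50.3
```

Converted, -0.00097 m / 0.4 = -0.0024, -0.00048 m / 0.4 = -0.0012.

Emit:
move_arm:
  motion:
    - [0, 0, 0, -0.0003, -0.0012, 0, 0.02]
    - [0, 0, 0, -0.0006, -0.0024, 0, 0.02]

```text
clock: 10.68
eef_pos: [535.6, -52.1, 53.1]
tcp_rot: [-3.142, -0.0, 2.89]
contact_force: [-0.0, 1.6, -1.3]
opening: 0.308
grasp_force: 50.3
```

Converted, -0.00097 m / 0.4 = -0.0024, -0.00048 m / 0.4 = -0.0012.

Emit:
move_arm:
  motion:
    - [0, 0, 0, -0.0003, -0.0012, 0, 0.02]
    - [0, 0, 0, -0.0006, -0.0024, 0, 0.02]

```text
clock: 10.92
eef_pos: [535.6, -53.1, 53.2]
tcp_rot: [-3.142, -0.0, 2.89]
contact_force: [-0.5, 2.9, -2.0]
opening: 0.305
grasp_force: 50.2
```

Converted, -0.00097 m / 0.4 = -0.0024, -0.00048 m / 0.4 = -0.0012.

Emit:
move_arm:
  motion:
    - [0, 0, 0, -0.0003, -0.0012, 0, 0.02]
    - [0, 0, 0, -0.0006, -0.0024, 0, 0.02]

```text
clock: 11.18
eef_pos: [535.6, -54.1, 53.2]
tcp_rot: [-3.142, -0.0, 2.89]
contact_force: [-1.0, 2.2, -2.9]
opening: 0.31
grasp_force: 50.2
```

Converted, -0.00097 m / 0.4 = -0.0024, -0.00048 m / 0.4 = -0.0012.

Emit:
move_arm:
  motion:
    - [0, 0, 0, -0.0003, -0.0012, 0, 0.02]
    - [0, 0, 0, -0.0006, -0.0024, 0, 0.02]

```text
clock: 11.42
eef_pos: [535.6, -55.1, 53.2]
tcp_rot: [-3.142, -0.0, 2.89]
contact_force: [-0.9, 2.3, -3.5]
opening: 0.306
grasp_force: 50.2
```

Converted, -0.00097 m / 0.4 = -0.0024, -0.00048 m / 0.4 = -0.0012.

Emit:
move_arm:
  motion:
    - [0, 0, 0, -0.0003, -0.0012, 0.0005, 0.02]
    - [0, 0, 0, -0.0006, -0.0024, 0.001, 0.02]

```text
clock: 11.68
eef_pos: [535.7, -56.1, 53.0]
tcp_rot: [-3.142, -0.0, 2.89]
contact_force: [-3.2, 1.7, 2.6]
opening: 0.308
grasp_force: 50.4
```

Converted, -0.00097 m / 0.4 = -0.0024, -0.00048 m / 0.4 = -0.0012.

Emit:
move_arm:
  motion:
    - [0, 0, 0, -0.0003, -0.0012, 0, 0.02]
    - [0, 0, 0, -0.0006, -0.0024, 0, 0.02]

```text
clock: 11.92
eef_pos: [535.7, -57.1, 53.0]
tcp_rot: [-3.142, -0.0, 2.89]
contact_force: [-3.1, 1.9, 2.9]
opening: 0.309
grasp_force: 50.4
```

Converted, -0.00097 m / 0.4 = -0.0024, -0.00048 m / 0.4 = -0.0012.

Emit:
move_arm:
  motion:
    - [0, 0, 0, -0.0003, -0.0012, 0, 0.02]
    - [0, 0, 0, -0.0006, -0.0024, 0, 0.02]

```text
clock: 12.18
eef_pos: [535.7, -57.9, 53.0]
tcp_rot: [3.141, -0.0, 2.89]
contact_force: [-4.4, 4.6, 2.9]
opening: 0.305
grasp_force: 50.4
```

Converted, -0.0006 m / 0.4 = -0.0015, -0.0003 m / 0.4 = -0.0008.

Emit:
move_arm:
  motion:
    - [0, 0, 0, 0.0004, -0.0008, 0, 0.02]
    - [0, 0, 0, 0.0008, -0.0015, 0, 0.02]
    - [0, 0, 0, 0.0008, -0.0015, 0, 0.02]

```text
clock: 12.55
eef_pos: [535.7, -58.3, 53.0]
tcp_rot: [3.141, 0.0, 2.89]
contact_force: [-3.0, 5.3, 2.3]
opening: 0.305
grasp_force: 50.4
```

Run:
```python
from rig import sensors, grab_frame
import numpy as np
for i in range(4):
    s=sensors.sense();print(s["eef_pos"].round(2),s["contact_force"].round(2)); grab_frame("top")
```

```text
[535.66 -58.28  52.99] [-3.05  5.34  2.28]
[535.66 -58.26  52.99] [-2.02  6.26  2.15]
[535.67 -58.27  52.99] [-1.93  4.91  2.75]
[535.65 -58.25  52.97] [-1.88  4.6   3.08]
```

Converted, -0.0002 m / 0.4 = -0.0005, -0.0001 m / 0.4 = -0.0003.

Emit:
move_arm:
  motion:
    - [0, 0, 0, 0, -0.0003, 0, 0.02]
    - [0, 0, 0, 0, -0.0005, 0, 0.02]

```text
clock: 13.0
eef_pos: [535.7, -58.4, 53.0]
tcp_rot: [3.141, 0.0, 2.889]
contact_force: [-1.3, 6.6, 1.9]
opening: 0.313
grasp_force: 50.3
```

```bash
cat > r.py <<'E'
from rig import sensors, grab_frame
import numpy as np
P=[];F=[]
for i in range(10):
    s=sensors.sense();P.append(s["eef_pos"]);F.append(s["contact_force"]); grab_frame("top")
print(np.mean(P,0).round(2),np.mean(F,0).round(2),np.std(F,0).round(2),s["wrist_torque"].round(3),s["clock"],s["tcp_rot"])
E
python3 r.py
```

```text
[535.66 -58.35  52.99] [-1.92  6.18  2.46] [0.5  0.59 0.38] [0.965 0.315 0.04 ] 13.45 [3.14089414e+00 4.73057194e-04 2.88960239e+00]
```

Converted, -0.0002 m / 0.4 = -0.0005, -0.0001 m / 0.4 = -0.0003.

Emit:
move_arm:
  motion:
    - [0, 0, 0, 0, -0.0003, 0, 0.02]
    - [0, 0, 0, 0, -0.0005, 0, 0.02]

```text
clock: 13.75
eef_pos: [535.6, -58.5, 53.0]
tcp_rot: [3.141, 0.0, 2.89]
contact_force: [-1.7, 5.8, 2.4]
opening: 0.307
grasp_force: 50.3
```

```bash
python3 r.py
```

```text
[535.66 -58.49  53.  ] [-1.6   6.16  2.35] [0.64 0.54 0.51] [ 1.063  0.358 -0.057] 14.2 [3.14077008e+00 5.30693603e-04 2.88949509e+00]
```

Converted, 0.001 m / 0.4 = 0.0025, 0.0005 m / 0.4 = 0.0013.

Emit:
move_arm:
  motion:
    - [0, 0, 0, 0.0003, 0.0013, 0, 0.02]
    - [0, 0, 0, 0.0008, 0.0025, 0, 0.02]
    - [0, 0, 0, 0.0008, 0.0025, 0, 0.02]

```text
clock: 14.62
eef_pos: [535.6, -58.0, 53.0]
tcp_rot: [3.141, 0.001, 2.89]
contact_force: [-0.5, 3.4, 2.3]
opening: 0.305
grasp_force: 50.4
```

```bash
python3 r.py
```

```text
[535.57 -57.95  53.  ] [-0.2   2.99  2.11] [0.49 0.54 0.38] [ 0.52  -0.064 -0.003] 15.075 [3.14146323e+00 6.35155843e-04 2.88976676e+00]
```

Converted, -0.0012 m / 0.4 = -0.003, -0.0008 m / 0.4 = -0.002.

Emit:
move_arm:
  motion:
    - [0, 0, 0, -0.0003, -0.001, 0, 0.02]
    - [0, 0, 0, -0.0005, -0.002, 0, 0.02]
    - [0, 0, 0, -0.0008, -0.003, 0, 0.02]
    - [0, 0, 0, -0.0008, -0.003, 0, 0.02]

```text
clock: 15.62
eef_pos: [535.5, -58.8, 53.0]
tcp_rot: [3.141, 0.0, 2.889]
contact_force: [0.3, 6.1, 3.3]
opening: 0.306
grasp_force: 50.4
```

```bash
python3 r.py
```

```text
[535.53 -58.77  52.98] [0.71 5.97 2.77] [0.47 0.45 0.55] [ 1.118 -0.149  0.029] 16.075 [3.14092708e+00 4.20670496e-04 2.88955012e+00]
```

Converted, 0.0039 m / 0.4 = 0.0098, 0.001 m / 0.4 = 0.0025.

Emit:
move_arm:
  motion:
    - [0, 0, 0, 0.0005, 0.0025, 0, 0.02]
    - [0, 0, 0, 0.0013, 0.0048, 0, 0.02]
    - [0, 0, 0, 0.0018, 0.0073, 0, 0.02]
    - [0, 0, 0, 0.0025, 0.0098, 0, 0.02]

```text
clock: 16.62
eef_pos: [535.5, -55.5, 53.0]
tcp_rot: [-3.141, 0.001, 2.89]
contact_force: [0.7, -1.8, 2.6]
opening: 0.311
grasp_force: 50.4
```

```bash
sed -i 's/range(10)/range(6)/' r.py; python3 r.py
```

```text
[535.5  -55.31  52.99] [ 1.44 -1.37  2.55] [0.61 0.38 0.4 ] [-0.331 -0.309  0.033] 16.875 [-3.14151684e+00  5.42362906e-04  2.88989028e+00]
```

Converted, -0.0012 m / 0.4 = -0.003, -0.0009 m / 0.4 = -0.0023.

Emit:
move_arm:
  motion:
    - [0, 0, 0, -0.0003, -0.0008, 0, 0.02]
    - [0, 0, 0, -0.0004, -0.0015, 0, 0.02]
    - [0, 0, 0, -0.0005, -0.0023, 0, 0.02]
    - [0, 0, 0, -0.0008, -0.003, 0, 0.02]

```text
clock: 17.42
eef_pos: [535.4, -56.3, 53.0]
tcp_rot: [3.141, 0.0, 2.89]
contact_force: [2.6, 2.6, 3.1]
opening: 0.304
grasp_force: 50.4
```

```bash
python3 r.py
```

```text
[535.41 -56.35  52.95] [2.83 1.57 2.98] [0.37 0.82 0.46] [ 0.249 -0.523  0.037] 17.675 [3.14148829e+00 3.44231867e-04 2.88975206e+00]
```

Converted, -0.0006 m / 0.4 = -0.0015, -0.0003 m / 0.4 = -0.0008.

Emit:
move_arm:
  motion:
    - [0, 0, 0, -0.0003, -0.0008, 0, 0.02]
    - [0, 0, 0, -0.0004, -0.0015, 0, 0.02]

```text
clock: 17.98
eef_pos: [535.4, -57.0, 52.9]
tcp_rot: [3.141, 0.0, 2.89]
contact_force: [3.7, 2.2, 3.8]
opening: 0.311
grasp_force: 50.3
```

```bash
python3 r.py
```

```text
[535.37 -56.99  52.94] [3.26 1.88 3.51] [0.26 0.41 0.31] [ 0.302 -0.625  0.021] 18.225 [3.14151889e+00 2.77057951e-04 2.88971381e+00]
```

Converted, -0.0006 m / 0.4 = -0.0015, -0.0003 m / 0.4 = -0.0008.

Emit:
move_arm:
  motion:
    - [0, 0, 0, -0.0003, -0.0008, 0, 0.02]
    - [0, 0, 0, -0.0004, -0.0015, 0, 0.02]

```text
clock: 18.52
eef_pos: [535.3, -57.5, 52.9]
tcp_rot: [3.141, 0.0, 2.89]
contact_force: [4.5, 3.4, 3.1]
opening: 0.303
grasp_force: 50.4
```

```bash
python3 r.py
```

```text
[535.36 -57.48  52.94] [4.54 3.23 3.66] [0.42 0.43 0.42] [ 0.545 -0.66   0.024] 18.775 [3.14135006e+00 2.35623256e-04 2.88971943e+00]
```

Converted, -0.0006 m / 0.4 = -0.0015, -0.0003 m / 0.4 = -0.0008.

Emit:
move_arm:
  motion:
    - [0, 0, 0, -0.0003, -0.0008, 0, 0.02]
    - [0, 0, 0, -0.0004, -0.0015, 0, 0.02]

```text
clock: 19.08
eef_pos: [535.4, -57.9, 53.0]
tcp_rot: [3.141, 0.0, 2.89]
contact_force: [3.9, 5.0, 4.3]
opening: 0.311
grasp_force: 50.4
```

```bash
python3 r.py
```

```text
[535.36 -57.94  52.94] [4.05 4.47 3.86] [0.49 0.36 0.75] [ 0.729 -0.723  0.022] 19.325 [3.14111975e+00 1.16487931e-04 2.88963072e+00]
```

Emit:
move_arm:
  motion:
    - [0, 0, 0, -0.0005, -0.0008, 0, 0.02]
    - [0, 0, 0, -0.001, -0.0015, 0, 0.02]
    - [0, 0, 0, -0.0015, -0.0023, 0, 0.02]
    - [0, 0, 0, -0.0018, -0.0025, 0, 0.02]

```text
clock: 19.88
eef_pos: [535.4, -58.7, 52.9]
tcp_rot: [3.141, -0.001, 2.889]
contact_force: [2.5, 6.3, 5.0]
opening: 0.309
grasp_force: 50.6
```

```bash
python3 r.py
```

```text
[535.4  -58.7   52.88] [3.01 6.54 4.57] [0.27 0.38 0.5 ] [ 1.105 -0.619  0.04 ] 20.125 [ 3.14078125e+00 -7.28791740e-04  2.88943350e+00]
```

Converted, -0.0005 m / 0.4 = -0.0013, -0.0003 m / 0.4 = -0.0008.

Emit:
move_arm:
  motion:
    - [0, 0, 0, -0.0001, -0.0004, -0.0008, 0.02]
    - [0, 0, 0, -0.0001, -0.0004, -0.0013, 0.02]

```text
clock: 20.42
eef_pos: [535.3, -58.8, 53.1]
tcp_rot: [3.141, -0.001, 2.889]
contact_force: [4.1, 7.1, -1.4]
opening: 0.306
grasp_force: 50.2
```

```bash
python3 r.py
```

```text
[535.33 -58.8   53.07] [4.45 6.55 0.21] [0.32 0.62 0.75] [ 1.212 -0.794  0.018] 20.675 [ 3.14071724e+00 -8.39757755e-04  2.88938506e+00]
```

Converted, 0.0017 m / 0.4 = 0.0043, 0.0014 m / 0.4 = 0.0035, 0.75 rad / 3.1416 = 0.2387.

Emit:
move_arm:
  motion:
    - [0, 0, 0.0477, 0, 0, 0.0008, 0.02]
    - [0, 0, 0.0955, 0, 0, 0.0015, 0.02]
    - [0, 0, 0.1432, 0, 0, 0.002, 0.02]
    - [0, 0, 0.191, 0, 0, 0.0028, 0.02]
    - [0, 0, 0.2387, 0, 0, 0.0035, 0.02]
    - [0, 0, 0.2865, 0, 0, 0.0043, 0.02]

```text
clock: 21.48
eef_pos: [535.5, -58.8, 51.8]
tcp_rot: [3.142, -0.001, 1.985]
contact_force: [2.3, 7.2, 6.8]
opening: 0.306
grasp_force: 50.8
```

```bash
python3 r.py
```

```text
[535.51 -58.8   51.77] [3.24 7.11 5.9 ] [0.79 0.39 0.62] [ 1.2   -0.554 -0.038] 21.725 [ 3.14139524e+00 -1.05296541e-03  1.98921695e+00]
```

Converted, 0.0002 m / 0.4 = 0.0005, 0.0001 m / 0.4 = 0.0003, 0.48 rad / 3.1416 = 0.1528.

Emit:
move_arm:
  motion:
    - [0, 0, 0.0414, 0, 0, 0, 0.02]
    - [0, 0, 0.0828, 0, 0, 0, 0.02]
    - [0, 0, 0.1146, 0, 0, 0.0003, 0.02]
    - [0, 0, 0.1401, 0, 0, 0.0005, 0.02]
    - [0, 0, 0.1528, 0, 0, 0.0005, 0.02]

```text
clock: 22.4
eef_pos: [535.5, -58.8, 51.5]
tcp_rot: [-3.141, -0.001, 1.509]
contact_force: [3.6, 7.4, 4.9]
opening: 0.307
grasp_force: 50.6
```

```bash
python3 r.py
```

```text
[535.5  -58.81  51.48] [3.81 7.34 4.39] [0.39 0.16 0.34] [ 1.228 -0.677  0.56 ] 22.65 [-3.14121783e+00 -6.62559829e-04  1.51070496e+00]
```

Converted, -0.02 rad / 3.1416 = -0.0064.

Emit:
move_arm:
  motion:
    - [0, 0, -0.0064, 0, 0, 0, 0.035]
    - [0, 0, -0.0064, 0, 0, 0, 0.045]
    - [0, 0, -0.0064, 0, 0, 0, 0.05]
    - [0, 0, -0.0064, 0, 0, 0, 0.05]

```text
clock: 23.2
eef_pos: [535.3, -59.6, 51.3]
tcp_rot: [-3.141, 0.0, 1.53]
contact_force: [-0.0, -0.3, -0.4]
opening: 0.584
grasp_force: 0.0
```

Converted, -0.15 m / 0.4 = -0.375, -0.11 m / 0.4 = -0.275, -0.02 rad / 3.1416 = -0.0064.

Emit:
move_arm:
  motion:
    - [0, 0, -0.0064, 0, 0, -0.05, 0.05]
    - [0, 0, -0.0064, 0, 0, -0.15, 0.06]
    - [0, 0, -0.0064, 0, 0, -0.275, 0.08]
    - [0, 0, -0.0064, 0, 0, -0.375, 0.08]
    - [0, 0, -0.0064, 0, 0, -0.375, 0.08]

```text
clock: 23.82
eef_pos: [537.6, -59.8, 204.7]
tcp_rot: [3.136, 0.001, 1.55]
contact_force: [0.4, 0.3, -0.6]
opening: 0.937
grasp_force: 0.0
```

Run:
```python
from h import *
from rig import sensors,grab_frame, camera_params
s=sensors.sense();c=camera_params("wrist");p,d=grab_frame("wrist");cv2.imwrite("pics/w3.png",cv2.resize(p[:,:,::-1],(768,576)));print(s["eef_pos"],s["contact_force"])
K,T=c["camera_matrix"],c["world_from_camera"];W=world(d,K,T)
h=cv2.cvtColor(p,cv2.COLOR_RGB2HSV)
b=(h[...,0]>14)&(h[...,0]<30)&(h[...,1]>120)&(h[...,2]>100)&(W[...,2]>65)&(W[...,2]<80)&(abs(W[...,0]-535)<25)&(abs(W[...,1]+58)<30)
print(b.sum(),np.percentile(W[b],[1,50,99],axis=0))
```

```text
[537.5803361  -59.81810269 204.7338717 ] [ 0.37207638  0.26293538 -0.5603187 ]
693 [[521.24469319 -70.82528811  66.08523306]
 [535.49952708 -56.12010665  74.30572296]
 [548.78744037 -43.8018259   76.01553122]]
```

View pics/w3.png

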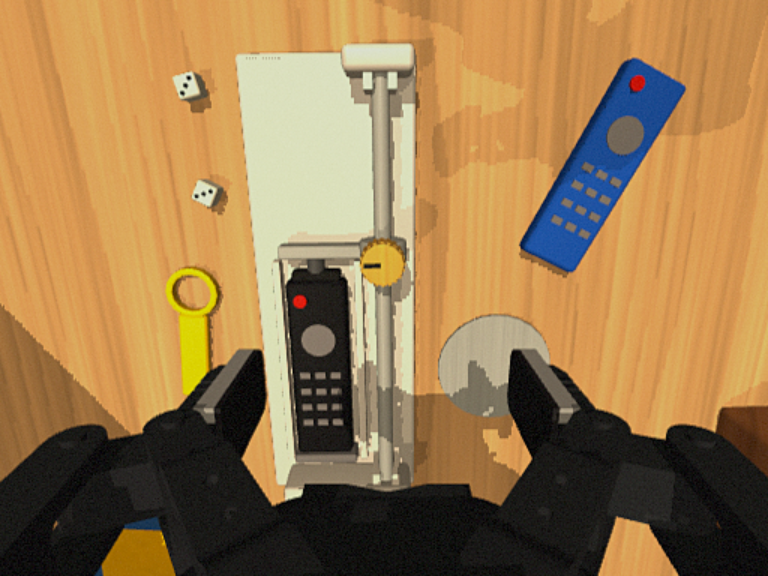

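The wrist view shows the collar parked with the pad on the remote's end at (318,272) and the remote against the grey stop at (325,455). The slot is back at its tight direction and the gripper is clear. The dice, opener and coaster haven't moved.

```bash
python3 -c "
from rig import order
print(order.sign_off())"
```

```text
the job is handed in; nothing more can be done
None
```

The job is handed in: the remote is held against the grey end stop at an estimated 5–5.5 N (worked out from wrist force and pad travel), the screw is tight again, and the arm is clear with nothing else touched, after about 24 s of the 69 s allowed.

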